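# Hang the lidded tea infuser in the mug, then twist off its lid for the pour

## Robot

A 6-joint arm with a two-finger parallel gripper is mounted at the origin on a cart in front of the work surface, level with it; the furniture and walls round the work are solid. World frame = base frame: x ahead of the robot, y to its left, z up, the work surface at z = 0. Lengths are in m, angles in rad, forces in N, time in s.
With the tool pointing down it reaches from about 0.35 to 0.975 m from the base axis. Payload 4.9 kg.
Tool frame: the origin (TCP) lies on the centre line of the jaws, within the pads' length; the fingertips stand 17 mm ahead of it and the grasp point (between the pads) lies 2 mm behind it (ctrl.tcp_to_tips is the x of the fingertips in the tool frame, in m); x points along the fingers, z is the direction in which the jaws open and shut, and the axes are right-handed (so a half turn about x gives the same grasp; the last joint's range is limited). The gripper opens to 85 mm and grips with 20 to 120 N. Pads are 22 mm wide; open, the fingers measure 114 mm over their backs; the gripper's body (76 mm by 85 mm) begins 54 mm behind the grasp point. The pads swing forward as they close: fully open they stand 13 mm farther back than shut.
Start: joints at [-1.394, 0.053, 1.613, -0, 1.476, -0.119], TCP at [0.182, -0.598, 0.248] pointing down, gripper open.
Joint ranges: [-3.01, 3.01], [-1.01, 2.22], [0.06, 2.58], [-1.02, 4.17], [0.09, 2.62], [-3.14, 3.14]. Speed limits (rad/s): [2.57, 2.57, 3.14, 3.14, 3.14, 3.14].

## Interface

Orientations are given as a rotation vector (axis times angle).
In Python, from station import ctrl, cams, finder gives the robot as it stands.
- The arm moves only by the tool step_arm, never from a script. Its argument "moves" is a list of rows, each a list of 3 entries, a list of its own where there are three numbers: the shift along the tool's x, y, z in cm, then the turn, a rotation vector about the tool's x, y, z in degrees, then the opening, from 0 (shut) to 1 (fully open). A call has exactly 10 rows; each row is the pose to reach, as a shift and turn from the pose measured when the call began, along the tool's axes at that moment; what a row does not reach only later rows make up. A row lasts 1/12 s, in which the tool goes at most 41.7 mm and 7.16 degrees, less where a joint would pass 70% of its speed; a pose out of reach is approached as far as the arm can. A call with a gripper value outside its range is refused whole. The fingers move at their own pace and stop on an object; "grip_force" is the grip in N (left out, the last holds). Time passes only in rows, so rows that repeat a pose let the fingers close, or fill a call up. It gives the time, the measured TCP pose, the force and the opening at its end, in the units of the state.
- ctrl.get_obs(): the state, without advancing time (a new reading comes with each control period).
- cams.get_image(name): name is "scene" or "top" or "wrist"; returns a dict with "pixels" (420x560x3 uint8, blue, green, red), "fx", "fy", "cx", "cy" (pixels), "position" and "attitude" of the camera in the world. Camera axes: x right, y up, looking along -z (the intrinsics and any distortion apply to the point x, -y, -z); pixel columns grow to the right and rows downward; lengths in m; the calibration is good to about 2 mm. A picture is of the moment at which its call begins. There is no depth.
- ctrl.finish_job(): hands the job in, once; it reports no verdict.
Trained networks look in the newest picture that a camera, given by its name, has taken for a name from the list of things; names that differ only in an ending like _2 or _b are one class to them, and where a whole thing is asked for, a point or a joint stands for the part that bears it (a point fixed in the world has none). Each returns a list of dicts, best first, with "conf" (0 to 1); they miss things now and then, are a little off and sometimes report something else, mostly with a low value. They report only what shows in the picture. A call takes as long as a camera call. They do not tell look-alikes from the thing itself.
- finder.find_in(camera, name): "at" ([column, row] in pixels, amid what is visible of it).
- finder.regions_of(camera, name): "region" (420x560 bool, what is visible of it) and "at" ([column, row] in pixels, amid what is visible of it).
- finder.tip_of(camera, name): "at" ([column, row] in pixels: a listed point, or the origin of a listed thing).
The state is a dict: "t": time; "q": joint angles; "dq": joint speeds; "effort": joint torques, N m; "tool_pos": TCP position; "tool_rot": TCP orientation; "contact_force": force on the tool from outside, world axes, zero at the start; "wrist_torque": the same for the moment, N m; "opening": finger opening in m.
Only numpy, scipy, OpenCV 4.12 (cv2) and the standard library are available. Lean on these libraries where they do the work, as an engineer would, in place of code of your own. Each camera call takes 0.05 s, during which the arm holds its last target. There are 200 camera calls.

## Task

Get my tea ready: take the tea infuser, lid and all, off its drip dish and gently lower it into the wide, squat mug until its flange rests all round on the mug's rim. Then unlock the lid with a sixth of a turn anticlockwise (seen from above) and lift it off by itself, leaving the infuser hanging fully home in the mug. Finish still holding the lid level and higher than the mug's rim, clear to one side of the mug so that I can pour the water; the mug stays standing where it is, and the jug, the tall mug and the teaspoon are left alone.

Things in the scene. Friction and masses are not known exactly. Their poses are not given: they have to be found in the camera images.
- mug: Wide stoneware mug, teal above and white below, loose, 0.24 kg, 94 mm tall, 83 mm across the bowl, with a loop handle. Stands upright on the worktop. Origin on the underside, midway between the far side of the bowl and the end of the handle: the bowl's axis is 17 mm from it along the mug's +y, the handle sticks out to -y. z up.
- mug_mouth (a point): Centre of the mug's mouth, on the bowl's axis level with the rim, 94 mm above the worktop. The rim is 83 mm across outside and 66 to 72 mm inside; the clear depth inside is 86 mm.
- dish: Round white drip dish, 112 mm across and 14 mm high with a low rim, loose; origin at the centre of its underside. The infuser stands in it near the centre, on the inner floor 5 mm above the worktop.
- infuser: Steel tea infuser, loose, 0.12 to 0.2 kg. From its bottom up: perforated basket 50 mm across; at 50 to 56 mm it widens to 60 mm and so centres itself in the mug's mouth; flat round flange 94 mm across at 62 to 65 mm; on it a collar 66 mm across, to 81 mm. Inside the collar are bayonet lips. Origin: centre of the underside, z up. x points to the thumb tab.
- infuser_seat (a point): Point on the infuser's axis level with the underside of its flange (62 mm above the bottom); it meets mug_mouth when the infuser hangs fully home in the mug.
- infuser_tab (a point): End of the flange's flat thumb tab: 16 mm wide, 3 mm thick, sticking out along the infuser's +x to 62 mm from the axis. The lid is free when its bar lines up with the tab, within 10 degrees, after the anticlockwise turn; a stop ends the turn about 12 degrees further on. Seated on the rim, the infuser does not turn with the lid as long as the lid is not pulled up.
- lid: Steel lid, loose, 0.06 to 0.11 kg: domed disc 68 mm across resting on the collar. Origin: centre of the disc's underside, 81 mm above the infuser's bottom; z up; x along its black bar grip. It starts locked, x 55 to 65 degrees clockwise (from above) from the infuser's x. Locked, it lifts only about 3 mm, then its lugs catch and the infuser comes along, so the pair can be carried by the bar.
- lid_grip (a point): Middle of the lid's bar grip, 19 mm above the lid's origin. The bar is 42 mm long (along the lid's x) and 14 mm thick (along its y); its top is 10 mm above this point, and the dome it stands on rises to 13 mm below this point. Grasp it across its thickness from straight above. Neck and lugs reach 14 mm below the lid's origin, so lift straight up by more than that.
- jug: Brown earthenware jug with a handle, 147 mm tall, loose bystander; origin at the centre of its underside.
- tall_mug: Tall narrow glazed mug, 107 mm high, loose bystander; origin at the middle of its footprint, on the underside.
- teaspoon: Steel teaspoon, 130 mm long, lying on the worktop; bystander; origin at its middle, on the underside.
Mind the look-alikes: they are no part of the job. What is shaped like the mug but pink is not meant.

How it is judged:
By the outcome, as a careful person would: the job done as asked, in the order asked, and still so for the second after the job is handed in, while the arm keeps its last pose, push and grip.
It also fails if it takes over 64 s, if anything falls off the work surface, if the arm or the gripper's body presses on something with over 40 N, if the wrist force passes 120 N, or if a joint passes its speed limit or range.

## Working session

There is one attempt and no reset: what is moved stays moved. The work goes in short steps, Python scripts to look and compute and a tool call to move; the robot and the scene stay as the last step left them, time stands still between calls to the robot, and variables do not carry over. Pictures are saved under pics/ and viewed, on a budget of 10 in all, crops included, one or two more only if the job needs it, and the job is handed in when it is done.

Besides the shell and the picture viewer there is one more tool, called after ">>>" as name(argument=value, ...), one argument or row to a line, values as JSON. step_arm: Moves the arm, as the interface text tells. Its arguments: {"type":"object","properties":{"moves":{"type":"array"},"grip_force":{"type":"number"}},"required":["moves"]}

```bash
mkdir -p pics; ls
cat > h.py <<'E'
import numpy as np, cv2
from scipy.spatial.transform import Rotation as R
from station import ctrl, cams, finder
def cam(n):
    im=cams.get_image(n); return im
def rot(im):
    a=np.array(im["attitude"],float)
    return R.from_rotvec(a).as_matrix() if a.size==3 else (a if a.shape==(3,3) else None)
def ray(im,px):
    v=np.array([(px[0]-im["cx"])/im["fx"],-(px[1]-im["cy"])/im["fy"],-1.0])
    d=rot(im)@v; return np.array(im["position"]),d/np.linalg.norm(d)
def atz(im,px,z):
    o,d=ray(im,px); return o+d*(z-o[2])/d[2]
def proj(im,p):
    c=rot(im).T@(np.array(p)-np.array(im["position"]))
    return np.array([im["cx"]+im["fx"]*c[0]/-c[2], im["cy"]-im["fy"]*c[1]/-c[2]])
def tri(rays):
    A=sum(np.eye(3)-np.outer(d,d) for o,d in rays); b=sum((np.eye(3)-np.outer(d,d))@o for o,d in rays)
    return np.linalg.solve(A,b)
E
python3 - <<'E'
from h import *
print(ctrl.get_obs())
ims={}
for n in ["scene","top","wrist"]:
    im=cam(n); ims[n]=im; print(n,{k:v for k,v in im.items() if k!="pixels"})
    cv2.imwrite(f"pics/a_{n}.png",im["pixels"])
    for nm in ["mug","mug_mouth","dish","infuser","infuser_seat","infuser_tab","lid","lid_grip"]:
        try: print(n,nm,[(np.round(x["at"]).tolist(),round(x["conf"],2)) for x in finder.tip_of(n,nm)][:4])
        except Exception as e: print(nm,e)
cv2.imwrite("pics/a_st.png",cv2.resize(np.vstack([ims["scene"]["pixels"],ims["top"]["pixels"]]),(400,600)))
E
```

```text
pics
{'t': 0.0, 'q': array([-1.39403235e+00,  5.33416659e-02,  1.61431007e+00, -3.78776923e-05,
        1.47599696e+00, -1.18988488e-01]), 'dq': array([ 1.25867879e-03, -6.97658980e-04, -1.63473899e-03,  7.11817775e-04,
       -7.59629898e-05, -8.00894356e-05]), 'effort': array([ 1.62677155e-03, -3.93686128e+01, -3.70171523e+01, -1.06382444e-05,
        7.21002274e-03, -3.45611390e-06]), 'tool_pos': array([ 0.18205462, -0.59727475,  0.24706281]), 'tool_rot': array([ 0.9899918 ,  1.33628068, -0.98769279]), 'contact_force': array([0.02484532, 0.05086997, 0.30274127]), 'wrist_torque': array([-0.01501195,  0.00422233,  0.01523087]), 'opening': 0.08570094915807899}
scene {'fx': 423.3815762706028, 'fy': 423.3815762706028, 'cx': 277.5071752758427, 'cy': 211.42840523222438, 'position': array([0.27384619, 0.56775059, 0.85083104]), 'attitude': array([ 0.21281592, -0.91470441, -2.50448255])}
scene mug [([351.0, 209.0], 0.91), ([364.0, 170.0], 0.91)]
scene mug_mouth [([354.0, 187.0], 0.84), ([373.0, 151.0], 0.61)]
scene dish [([274.0, 290.0], 0.7), ([339.0, 255.0], 0.66), ([277.0, 264.0], 0.31)]
[... 506 characters left out ...]
([401.0, 261.0], 0.56)]
top mug_mouth [([339.0, 267.0], 0.95), ([411.0, 265.0], 0.7)]
top dish [([217.0, 238.0], 0.67)]
top infuser [([217.0, 242.0], 0.73)]
top infuser_seat [([220.0, 237.0], 0.75)]
top infuser_tab [([216.0, 265.0], 0.69)]
top lid [([211.0, 237.0], 0.71)]
top lid_grip [([213.0, 235.0], 0.93), ([338.0, 264.0], 0.27)]
wrist {'fx': 313.9269087387566, 'fy': 313.9269087387566, 'cx': 275.22391952112883, 'cy': 208.64576247434889, 'position': array([ 0.24762047, -0.5784754 ,  0.37281263]), 'attitude': array([-0.23571505,  0.17520727, -1.26589644])}
wrist mug []
wrist mug_mouth []
wrist dish []
wrist infuser []
wrist infuser_seat []
wrist infuser_tab []
wrist lid []
wrist lid_grip []
```

View pics/a_scene.png

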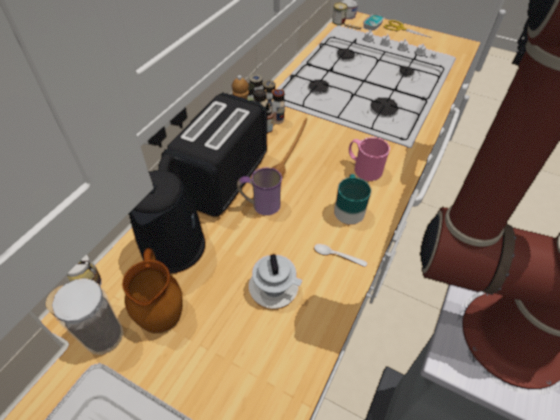

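View pics/a_top.png

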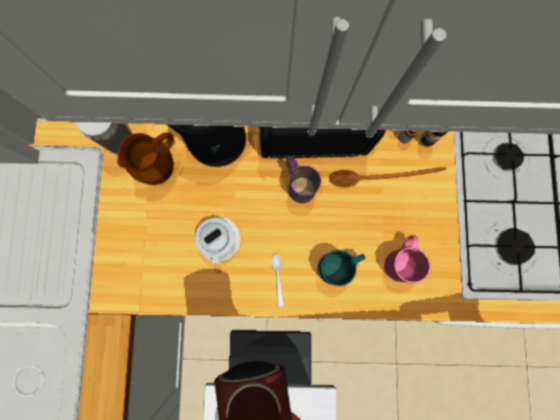

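Candidates for the mug:
- teal/white mug: scene (351,200), top (338,267). This one fits the description.
- pink look-alike: scene (371,160), top (408,265).
- purple tall mug: scene (265,190), top (303,183).

There is only one infuser with its lid on a dish: scene (274,280), top (217,238). Its black bar points up and to the right in the top view, and the tab points down at (216,265).

Run:
```python
from h import *
S=cam("scene");T=cam("top")
def best(c,n,near):
    L=finder.tip_of(c,n); L=[x["at"] for x in L if np.hypot(*(np.array(x["at"])-near))<40]
    return np.array(L[0]) if L else None
def rep(n,s,t,z):
    a=best("scene",n,s);b=best("top",n,t)
    print(n,a,b,"top@z",atz(T,b,z).round(4) if b is not None else None,"scene@z",atz(S,a,z).round(4) if a is not None else None,
     "tri",tri([ray(S,a),ray(T,b)]).round(4) if a is not None and b is not None else None)
rep("mug_mouth",(353,187),(339,267),.094); rep("mug",(351,209),(340,265),0)
rep("lid_grip",(275,265),(213,237),.105);rep("infuser_tab",(300,282),(216,263),.0685);rep("infuser_seat",(273,271),(217,238),.067);rep("dish",(274,290),(217,238),0)
rep("tall_mug",(265,205),(303,185),0);rep("teaspoon",(340,255),(278,280),0);rep("jug",(153,310),(146,165),0)
# regions: bar direction: dark pixels near lid
I=T["pixels"]; m=np.zeros(I.shape[:2],np.uint8); m[222:250,198:230]=(I[222:250,198:230].max(2)<70)
ys,xs=np.nonzero(m); p=np.c_[xs,ys].astype(float); c=p.mean(0); u=np.linalg.svd(p-c)[2][0]
a=atz(T,c-8*u,.11);b=atz(T,c+8*u,.11); print("bar",c,atz(T,c,.11),np.degrees(np.arctan2(*(b-a)[[1,0]])),len(p))
for r,n in [((338,267),"mugfit")]:
  I2=T["pixels"]; 
crop=np.hstack([cv2.resize(T["pixels"][205:285,180:260],(400,400),interpolation=2),cv2.resize(T["pixels"][225:305,300:380],(400,400),interpolation=2)])
cv2.imwrite("pics/b.png",crop)
o=ctrl.get_obs(); M=R.from_rotvec(o["tool_rot"]).as_matrix();print(M.round(3))
```

```text
mug_mouth [354.2 190.7] [338.2 267.6] top@z [ 0.4375 -0.1506  0.094 ] scene@z [ 0.4323 -0.1437  0.094 ] tri [ 0.436  -0.1527  0.084 ]
mug [351.5 209.3] [337.4 263.5] top@z [ 0.4498 -0.1643  0.    ] scene@z [ 0.4335 -0.1659  0.    ] tri [ 0.442  -0.1666 -0.0028]
lid_grip [272.  264.8] [210.3 234.2] top@z [0.5064 0.1459 0.105 ] scene@z [0.5024 0.1459 0.105 ] tri [0.5047 0.1455 0.1037]
infuser_tab [299.6 282.8] [217.1 264.3] top@z [0.439  0.1318 0.0685] scene@z [0.4408 0.1366 0.0685] tri [0.4406 0.133  0.0627]
infuser_seat [275.7 274.7] [215.1 237.4] top@z [0.5027 0.1398 0.067 ] scene@z [0.495  0.1425 0.067 ] tri [0.5001 0.1397 0.0605]
dish [274.4 289.9] [216.3 240.7] top@z [0.5003 0.1456 0.    ] scene@z [0.4975 0.1428 0.    ] tri [0.4984 0.1447 0.0031]
tall_mug [262.2 204. ] [297.3 186.1] top@z [ 0.6484 -0.0596  0.    ] scene@z [ 0.649  -0.0683 -0.    ] tri [ 0.6447 -0.0591  0.0121]
teaspoon [338.1 253.7] [281.2 279. ] top@z [ 0.4077 -0.0223  0.    ] scene@z [ 0.4093 -0.0183  0.    ] tri [ 0.4088 -0.0221 -0.0051]
jug [162.5 306.7] [162.5 160. ] top@z [0.7097 0.2972 0.    ] scene@z [0.6934 0.2973 0.    ] tri [ 0.7047  0.2964 -0.0074]
bar [212.20192308 235.86538462] [0.50219569 0.14058407 0.11      ] 128.07787525283607 104
[[-0.     0.957  0.291]
 [ 0.     0.291 -0.957]
 [-1.    -0.    -0.   ]]
```

View pics/b.png

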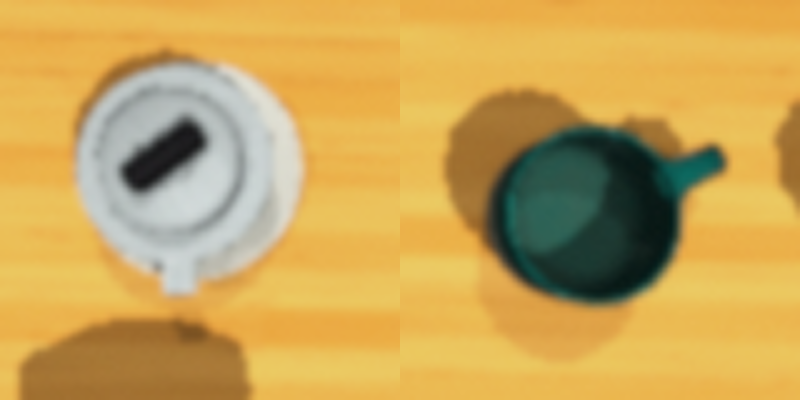

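The bar points at about 128° and the tab at about 188°, a 60° difference as described. The crop confirms the locked infuser on its white dish and the teal mug, with the handle at the upper right. Now moving over the infuser.

>>> step_arm(
  moves=[
    [[0,2,-2.4],[-4,0,0],1],
    [[0,4.5,-5.4],[-9,0,0],1],
    [[0,7,-8.4],[-15,0,0],1],
    [[0,9.6,-11.4],[-20,0,0],1],
    [[0,12.2,-14.4],[-26,0,0],1],
    [[0,14.8,-17.4],[-31,0,0],1],
    [[0,17.4,-20.4],[-37,0,0],1],
    [[0,20,-23.5],[-42,0,0],1],
    [[0,22.5,-26.5],[-48,0,0],1],
    [[0,25,-29.5],[-53,0,0],1],
  ],
)

```text
t: 3.18
tool_pos: [0.3356, -0.241, 0.2486]
tool_rot: [0.271, 1.553, -0.272]
contact_force: [0.5, -0.4, 0.0]
opening: 0.0852
```

```bash
cat >> h.py <<'E'
def togo(p,zang):
    "shift (cm) and turn about tool axes (deg) to reach world p, tool down, jaw axis at zang deg"
    o=ctrl.get_obs(); M=R.from_rotvec(o["tool_rot"]).as_matrix()
    a=np.radians(zang); z=np.array([np.cos(a),np.sin(a),0]); x=np.array([0,0,-1.]); G=np.c_[x,np.cross(z,x),z]
    print("t",round(o["t"],2),"pos",o["tool_pos"].round(4),"zang",np.degrees(np.arctan2(M[1,2],M[0,2])).round(2),"tilt",np.degrees(np.arccos(min(1,-M[2,0]))).round(2),"F",o["contact_force"].round(2),"open",round(o["opening"],4),"q6",round(o["q"][5],2))
    print("shift",(M.T@(np.array(p)-o["tool_pos"])*100).round(2),"turn",np.degrees(R.from_matrix(M.T@G).as_rotvec()).round(2))
E
python3 -c "
from h import *
print(ctrl.tcp_to_tips); togo([.502,.142,.22],38)"
```

```text
0.017
t 3.18 pos [ 0.3356 -0.241   0.2486] zang -19.81 tilt 0.06 F [ 0.54 -0.41  0.02] open 0.0852 q6 -0.46
shift [ 2.84 41.68  2.67] turn [-5.781e+01  4.000e-02  5.000e-02]
```

>>> step_arm(
  moves=[
    [[0,4,0.2],[-5.5,0,0],1],
    [[0,8,0.5],[-11,0,0],1],
    [[0.3,12,0.8],[-17,0,0],1],
    [[0.7,16,1],[-23,0,0],1],
    [[1,20,1.3],[-29,0,0],1],
    [[1.5,24,1.5],[-35,0,0],1],
    [[2,28,1.8],[-41,0,0],1],
    [[2.4,32,2.1],[-47,0,0],1],
    [[2.8,36,2.4],[-53,0,0],1],
    [[2.8,39,2.6],[-57.8,0,0],1],
  ],
)

```text
t: 4.02
tool_pos: [0.4924, 0.12, 0.2196]
tool_rot: [-0.525, 1.506, 0.524]
contact_force: [-0.0, -0.8, 0.3]
opening: 0.0855
```

>>> step_arm(
  moves=[
    [[0,2,0],[0,0,0],1],
    [[0,2.5,0],[0,0,0],1],
    [[0,2.7,0],[0,0,0],1],
    [[0,2.7,0],[0,0,0],1],
    [[0,2.7,0],[0,0,0],1],
    [[0,2.7,0],[0,0,0],1],
    [[0,2.7,0],[0,0,0],1],
    [[0,2.7,0],[0,0,0],1],
    [[0,2.7,0],[0,0,0],1],
    [[0,2.7,0],[0,0,0],1],
  ],
)

```text
t: 4.85
tool_pos: [0.4757, 0.1408, 0.2196]
tool_rot: [-0.524, 1.507, 0.524]
contact_force: [-0.4, -0.3, -0.5]
opening: 0.0855
```

Run:
```python
from h import *
W=cam("wrist"); togo([.502,.142,.111],38)
for n,z in [("lid_grip",.105),("infuser_tab",.0685),("infuser_seat",.067),("lid",.086)]:
    print(n,[(np.round(x["at"],1).tolist(),round(x["conf"],2),atz(W,x["at"],z).round(4)) for x in finder.tip_of("wrist",n)][:2])
I=W["pixels"]; cv2.imwrite("pics/c.png",I)
```

```text
t 4.9 pos [0.4757 0.1409 0.2196] zang 38.36 tilt 0.01 F [-0.47 -0.19 -0.37] open 0.0854 q6 -0.53
shift [10.86 -1.55  2.13] turn [ 0.36 -0.01  0.01]
lid_grip [([299.4, 225.1], 0.59, array([0.4984, 0.1427, 0.105 ]))]
infuser_tab [([239.5, 180.9], 0.79, array([0.4402, 0.1337, 0.0685]))]
infuser_seat []
lid [([300.1, 222.5], 0.61, array([0.5026, 0.1408, 0.086 ]))]
```

View pics/c.png

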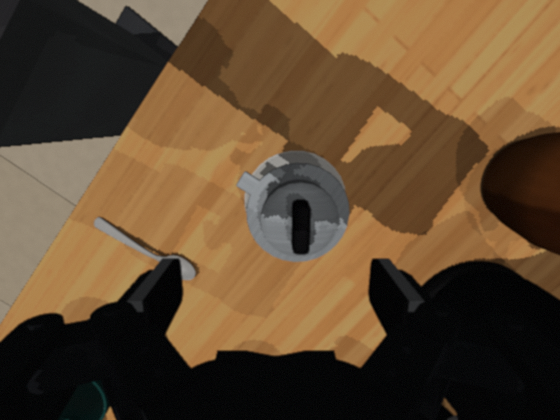

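The wrist view shows the bar at about (300,227), nearly in line with the tool's y, and the tab at (245,182). I'll refine this with a fit to the bar.

Run:
```python
from h import *
W=cam("wrist"); I=W["pixels"]; m=np.zeros(I.shape[:2],np.uint8); m[185:262,280:325]=(I[185:262,280:325].max(2)<60)
n,l,s,c=cv2.connectedComponentsWithStats(m); k=1+s[1:,4].argmax(); ys,xs=np.nonzero(l==k); p=np.c_[xs,ys].astype(float); ce=p.mean(0); u=np.linalg.svd(p-ce)[2][0]
print(s[k],ce,u)
a=atz(W,ce-12*u,.105);b=atz(W,ce+12*u,.105); print("bar mid",atz(W,ce,.105),"ang",np.degrees(np.arctan2(*(a-b)[[1,0]])))
# flange/dish silhouettes in wrist via regions
for n,z in [("lid",.086),]:
    for r in finder.regions_of("wrist",n)[:1]:
        (x,y),(A,B),t=cv2.fitEllipse(max(cv2.findContours(r["region"].astype(np.uint8),0,2)[0],key=len)); print(n,x,y,A,B,atz(W,(x,y),z))
print(proj(W,[.502,.142,.115]))
```

```text
[ 288  199   24   56 1038] [300.3371869 225.9132948] [0.02202802 0.99975735]
bar mid [0.49930794 0.14296813 0.105     ] ang 130.848401091884
lid 82.78864288330078 416.5697021484375 41.524356842041016 76.33052062988281 [ 0.46046702 -0.16531066  0.086     ]
[303.20635267 233.05939709]
```

>>> step_arm(
  moves=[
    [[0,-0.7,1],[-1.6,0,0],0.6],
    [[0,-1.5,2.05],[-1.6,0,0],0.6],
    [[1.5,-1.5,2.05],[-1.6,0,0],0.6],
    [[3,-1.5,2.05],[-1.6,0,0],0.6],
    [[4.5,-1.5,2.05],[-1.6,0,0],0.6],
    [[6,-1.5,2.05],[-1.6,0,0],0.6],
    [[7,-1.5,2.05],[-1.6,0,0],0.6],
    [[7,-1.5,2.05],[-1.6,0,0],0.6],
    [[7,-1.5,2.05],[-1.6,0,0],0.6],
    [[7,-1.5,2.05],[-1.6,0,0],0.6],
  ],
)

```text
t: 6.03
tool_pos: [0.5016, 0.1422, 0.1506]
tool_rot: [-0.546, 1.5, 0.546]
contact_force: [0.4, 0.8, -0.2]
opening: 0.0512
```

Run:
```python
from h import *
W=cam("wrist"); togo([.501,.142,.111],40)
S=cam("scene")
cv2.imwrite("pics/d.png",np.hstack([cv2.resize(W["pixels"][120:420,130:530],(400,300)),cv2.resize(S["pixels"][210:330,200:360],(400,300),interpolation=2)]))
```

```text
t 6.08 pos [0.5018 0.1423 0.1509] zang 39.99 tilt 0.12 F [ 0.43  1.01 -0.11] open 0.0513 q6 -0.56
shift [ 3.99  0.04 -0.08] turn [-0.01  0.09  0.08]
```

View pics/d.png

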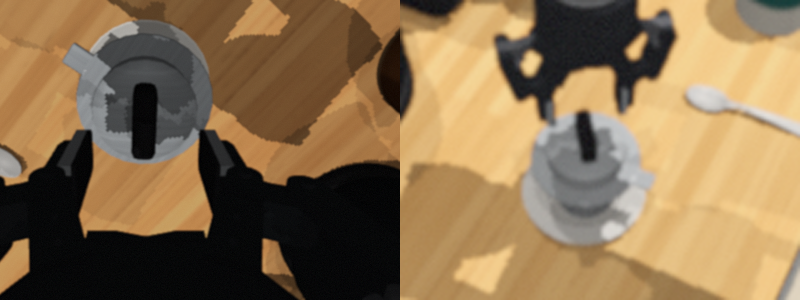

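The bar sits midway between the fingertips and in line with the pads. Descending to grip.

>>> step_arm(
  moves=[
    [[1,0,-0.05],[0,0,0],0.6],
    [[2,0,-0.05],[0,0,0],0.6],
    [[3,0,-0.05],[0,0,0],0.6],
    [[4,0,-0.05],[0,0,0],0.6],
    [[4,0,-0.05],[0,0,0],0.6],
    [[4,0,-0.05],[0,0,0],0.3],
    [[4,0,-0.05],[0,0,0],0],
    [[4,0,-0.05],[0,0,0],0],
    [[4,0,-0.05],[0,0,0],0],
    [[4,0,-0.05],[0,0,0],0],
  ],
  grip_force=50,
)

```text
t: 6.97
tool_pos: [0.502, 0.142, 0.1116]
tool_rot: [-0.547, 1.498, 0.545]
contact_force: [-0.6, 0.1, 0.3]
opening: 0.0128
```

```bash
python3 -c "
from h import *
togo([.501,.142,.111],40)"
```

```text
t 6.97 pos [0.502  0.142  0.1116] zang 39.99 tilt 0.2 F [-0.61  0.15  0.33] open 0.0128 q6 -0.56
shift [ 0.06  0.06 -0.08] turn [-0.01  0.16  0.12]
```

>>> step_arm(
  moves=[
    [[-0.2,0,0],[0,0,0],0],
    [[-0.5,0,0],[0,0,0],0],
    [[-1,0,0],[0,0,0],0],
    [[-2,0,0],[0,0,0],0],
    [[-3.5,0,0],[0,0,0],0],
    [[-5,0,0],[0,0,0],0],
    [[-7,0,0],[0,0,0],0],
    [[-9,0,0],[0,0,0],0],
    [[-11,0,0],[0,0,0],0],
    [[-12.5,0,0],[0,0,0],0],
  ],
)

```text
t: 7.8
tool_pos: [0.502, 0.1421, 0.2395]
tool_rot: [-0.547, 1.495, 0.544]
contact_force: [-0.8, -1.0, -1.9]
opening: 0.0132
```

Run:
```python
from h import *
T=cam("top");togo([.4375,-.1505,.24],40)
S=cam("scene")
cv2.imwrite("pics/e.png",cv2.resize(S["pixels"][130:330,180:420],(720,600)))
# mug mouth: ellipse of dark teal region in top and scene
for nm,im,pt in [("top",T,(338,267)),("scene",S,(352,195))]:
    hsv=cv2.cvtColor(im["pixels"],cv2.COLOR_BGR2HSV); m=cv2.inRange(hsv,(75,80,0),(100,255,255))
    n,l,s,c=cv2.connectedComponentsWithStats(m); k=[k for k in range(1,n) if s[k,4]>100 and np.hypot(*(c[k]-pt))<30]; print(nm,[(s[i].tolist(),c[i].round(1).tolist()) for i in k])
    # predicted rim for candidate centre
for nm,im in [("top",T),("scene",S)]:
    for r in finder.tip_of(nm,"mug_mouth")[:2]: print(nm,r["at"],r["conf"],atz(im,r["at"],.094).round(4))
for c in [(.4375,-.1505),(.436,-.147)]:
  for nm,im in [("top",T),("scene",S)]:
    a=np.linspace(0,2*np.pi,60); P=np.array([proj(im,[c[0]+.0415*np.cos(t),c[1]+.0415*np.sin(t),.094]) for t in a]); print(nm,c,P.min(0).round(1),P.max(0).round(1))
```

```text
t 7.85 pos [0.5035 0.1423 0.2428] zang 40.0 tilt 0.65 F [1.99 0.27 0.84] open 0.0125 q6 -0.56
shift [  0.17 -18.19 -23.88] turn [-0.    0.55  0.36]
top [([320, 251, 44, 34, 1013], [338.3, 267.0])]
scene [([337, 175, 33, 38, 922], [352.7, 194.8])]
top [336.5, 270.2] 0.7 [ 0.4314 -0.1466  0.094 ]
top [412.3, 264.3] 0.6 [ 0.449  -0.3222  0.094 ]
scene [353.0, 186.8] 0.82 [ 0.4397 -0.1544  0.094 ]
scene [374.2, 149.9] 0.78 [ 0.4403 -0.3082  0.094 ]
top (0.4375, -0.1505) [320.2 249.5] [356.1 285.9]
scene (0.4375, -0.1505) [336.3 176.1] [370.3 200.8]
top (0.436, -0.147) [318.7 250.1] [354.6 286.5]
scene (0.436, -0.147) [336.3 177.2] [370.4 202. ]
```

View pics/e.png

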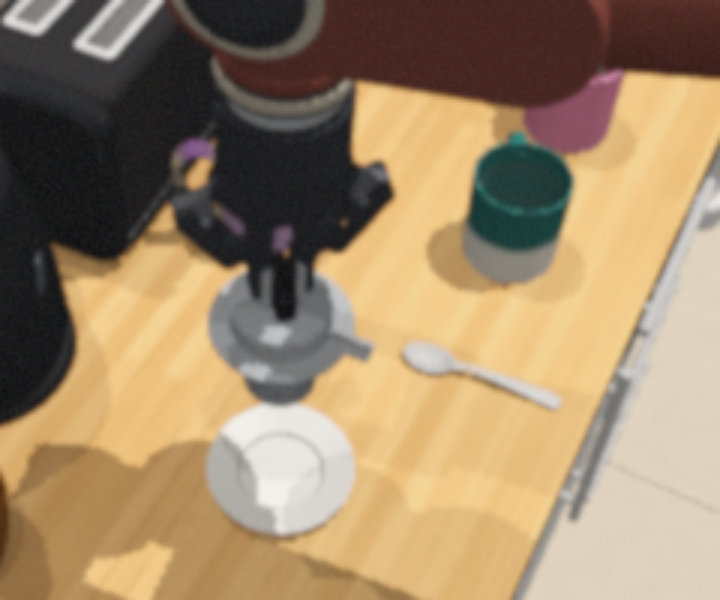

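The infuser with its lid hangs from the gripper, and the dish stayed put at crop (280,470). The measured mug mouth at (0.4375, -0.1505) matches the rim outline in the top view to within 1 px. Carrying it over.

>>> step_arm(
  moves=[
    [[0,-0.8,-1],[0,0,0],0],
    [[0,-2.4,-3.2],[0,0,0],0],
    [[0,-4.5,-5.9],[0,0,0],0],
    [[0,-6.8,-9],[0,0,0],0],
    [[0,-9.1,-12],[0,0,0],0],
    [[0,-11.4,-15],[0,0,0],0],
    [[0,-13.7,-18],[0,0,0],0],
    [[0,-15.6,-20.6],[0,0,0],0],
    [[0,-17.3,-22.6],[0,0,0],0],
    [[0,-18.1,-23.8],[0,0,0],0],
  ],
)

```text
t: 8.83
tool_pos: [0.4335, -0.1524, 0.2346]
tool_rot: [-0.544, 1.5, 0.543]
contact_force: [0.4, 0.7, -2.3]
opening: 0.013
```

>>> step_arm(
  moves=[
    [[0,0,0],[0,0,0],0],
    [[0,0,0],[0,0,0],0],
    [[0,0,0],[0,0,0],0],
    [[0,0,0],[0,0,0],0],
    [[0,0,0],[0,0,0],0],
    [[0,0,0],[0,0,0],0],
    [[0,0,0],[0,0,0],0],
    [[0,0,0],[0,0,0],0],
    [[0,0,0],[0,0,0],0],
    [[0,0,0],[0,0,0],0],
  ],
)

```text
t: 9.67
tool_pos: [0.4335, -0.1523, 0.2346]
tool_rot: [-0.544, 1.5, 0.544]
contact_force: [-0.4, -0.1, -2.6]
opening: 0.0131
```

Run:
```python
from h import *
S=cam("scene");T=cam("top");W=cam("wrist");togo([.4375,-.1505,.20],40)
o=ctrl.get_obs()["tool_pos"]; zb=o[2]-.1096
for nm,im in [("scene",S),("top",T),("wrist",W)]:
    for n,z in [("infuser_seat",zb+.062),("infuser_tab",zb+.0635),("lid_grip",zb+.1035),("infuser",zb),("mug_mouth",.094)]:
        print(nm,n,[(np.round(r["at"]).tolist(),round(r["conf"],2),atz(im,r["at"],z).round(4).tolist()) for r in finder.tip_of(nm,n)[:1]])
V=S["pixels"].copy()
# draw predicted flange (94mm), basket bottom, mug rim
for c,rad,z,col in [((.4375,-.1505),.0415,.094,(0,0,255)),(o[:2],.047,zb+.065,(0,255,255)),(o[:2],.025,zb,(255,255,0))]:
    P=[proj(S,[c[0]+rad*np.cos(t),c[1]+rad*np.sin(t),z]) for t in np.linspace(0,6.283,60)]
    cv2.polylines(V,[np.int32(np.array(P)*16)],True,col,1,shift=4)
V=cv2.resize(V[110:250,270:430],(560,490),interpolation=2)
cv2.imwrite("pics/f.png",V)
```

```text
t 9.82 pos [ 0.4335 -0.1524  0.2346] zang 39.8 tilt 0.07 F [-0.13  0.99 -2.12] open 0.0131 q6 -1.2
shift [ 3.46 -0.11  0.43] turn [-0.2   0.06  0.03]
scene infuser_seat [([360.0, 161.0], 0.96, [0.4348, -0.1489, 0.187])]
scene infuser_tab [([390.0, 168.0], 0.56, [0.368, -0.1581, 0.1885])]
scene lid_grip [([366.0, 149.0], 0.96, [0.4287, -0.147, 0.2285])]
scene infuser [([361.0, 182.0], 0.63, [0.4217, -0.1486, 0.125])]
scene mug_mouth [([356.0, 190.0], 0.79, [0.4293, -0.146, 0.094])]
top infuser_seat [([350.0, 267.0], 0.52, [0.4374, -0.1604, 0.187])]
top infuser_tab [([352.0, 299.0], 0.52, [0.3732, -0.1623, 0.1885])]
top lid_grip [([353.0, 270.0], 0.64, [0.4315, -0.1573, 0.2285])]
top infuser [([352.0, 269.0], 0.73, [0.4344, -0.1757, 0.125])]
top mug_mouth [([338.0, 268.0], 0.67, [0.4356, -0.1513, 0.094])]
wrist infuser_seat [([340.0, 62.0], 0.21, [0.396, -0.0577, 0.187])]
wrist infuser_tab [([180.0, 184.0], 0.85, [0.3707, -0.1601, 0.1885])]
wrist lid_grip [([275.0, 272.0], 0.59, [0.4322, -0.1515, 0.2285])]
wrist infuser []
wrist mug_mouth [([174.0, 337.0], 0.64, [0.4444, -0.3232, 0.094])]
```

View pics/f.png

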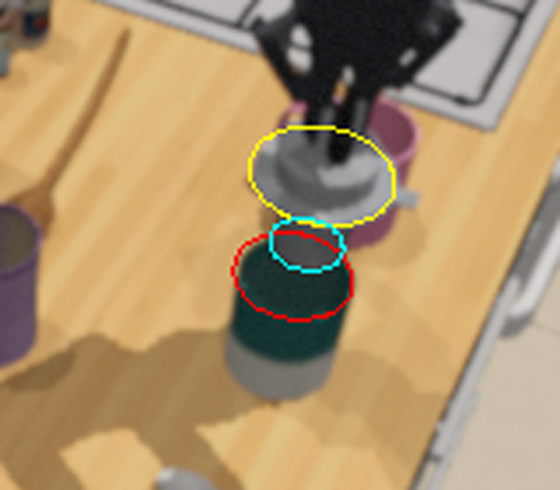

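The predicted flange and rim outlines match the picture, so the infuser sits above the mug with a 4 mm sideways error. I'll correct that and lower it part of the way.

>>> step_arm(
  moves=[
    [[0,-0.1,0.2],[0,0,0],0],
    [[0,-0.1,0.4],[0,0,0],0],
    [[0,-0.1,0.4],[0,0,0],0],
    [[0.7,-0.1,0.4],[0,0,0],0],
    [[1.5,-0.1,0.4],[0,0,0],0],
    [[2.5,-0.1,0.4],[0,0,0],0],
    [[3.5,-0.1,0.4],[0,0,0],0],
    [[4.5,-0.1,0.4],[0,0,0],0],
    [[5.2,-0.1,0.4],[0,0,0],0],
    [[5.5,-0.1,0.4],[0,0,0],0],
  ],
)

```text
t: 11.4
tool_pos: [0.4363, -0.1501, 0.1774]
tool_rot: [-0.542, 1.503, 0.545]
contact_force: [-1.1, 0.0, -2.4]
opening: 0.0126
```

>>> step_arm(
  moves=[
    [[0.4,0,0],[0,0,0],0],
    [[0.8,0,0],[0,0,0],0],
    [[1.2,0,0],[0,0,0],0],
    [[1.6,0,0],[0,0,0],0],
    [[2,0,0],[0,0,0],0],
    [[2.3,0,0],[0,0,0],0],
    [[2.5,0,0],[0,0,0],0],
    [[2.5,0,0],[0,0,0],0],
    [[2.5,0,0],[0,0,0],0],
    [[2.5,0,0],[0,0,0],0],
  ],
)

```text
t: 12.23
tool_pos: [0.4364, -0.1502, 0.1526]
tool_rot: [-0.542, 1.502, 0.545]
contact_force: [-0.5, -0.6, -2.1]
opening: 0.0127
```

Run:
```python
from h import *
S=cam("scene");togo([.4375,-.1505,.1390],40)
cv2.imwrite("pics/g.png",cv2.resize(S["pixels"][110:250,270:430],(560,490),interpolation=2))
```

```text
t 12.28 pos [ 0.4364 -0.1502  0.1526] zang 39.8 tilt 0.12 F [-0.04 -0.76 -1.48] open 0.013 q6 -1.19
shift [ 1.36 -0.09  0.06] turn [-0.2   0.   -0.12]
```

View pics/g.png

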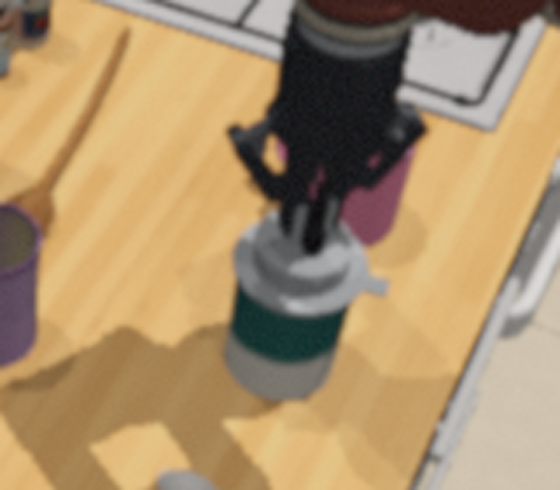

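>>> step_arm(
  moves=[
    [[0.15,0,0],[0,0,0],0],
    [[0.3,0,0],[0,0,0],0],
    [[0.45,0,0],[0,0,0],0],
    [[0.6,0,0],[0,0,0],0],
    [[0.75,0,0],[0,0,0],0],
    [[0.9,0,0],[0,0,0],0],
    [[1.0,0,0],[0,0,0],0],
    [[1.1,0,0],[0,0,0],0],
    [[1.2,0,0],[0,0,0],0],
    [[1.2,0,0],[0,0,0],0],
  ],
)

```text
t: 13.12
tool_pos: [0.4365, -0.1502, 0.1407]
tool_rot: [-0.542, 1.502, 0.545]
contact_force: [-0.9, -1.1, -0.6]
opening: 0.0133
```

The load dropped from about -2.3 N to -0.6 N, so the infuser now rests on the rim. Lowering a little more so the lid is not pulled up, then turning.

>>> step_arm(
  moves=[
    [[0.05,0,0],[0,0,0],0],
    [[0.1,0,0],[0,0,0],0],
    [[0.15,0,0],[0,0,0],0],
    [[0.15,0,0],[0,0,0],0],
    [[0.15,0,0],[-3,0,0],0],
    [[0.15,0,0],[-6,0,0],0],
    [[0.15,0,0],[-9,0,0],0],
    [[0.15,0,0],[-12,0,0],0],
    [[0.15,0,0],[-15,0,0],0],
    [[0.15,0,0],[-18,0,0],0],
  ],
)

```text
t: 13.95
tool_pos: [0.4367, -0.1502, 0.1393]
tool_rot: [-0.787, 1.423, 0.789]
contact_force: [-0.2, -0.5, -1.0]
opening: 0.0128
```

Run:
```python
from h import *
togo([.4375,-.1505,.1390],98); print(ctrl.get_obs()["wrist_torque"].round(3))
```

```text
t 13.95 pos [ 0.4367 -0.1502  0.1393] zang 57.95 tilt 0.09 F [-0.19 -0.45 -1.02] open 0.0128 q6 -1.5
shift [ 0.03 -0.09  0.02] turn [-40.05   0.07  -0.06]
[-0.001 -0.029  0.032]
```

>>> step_arm(
  moves=[
    [[0,0,0],[-4,0,0],0],
    [[0,0,0],[-8,0,0],0],
    [[0,0,0],[-12,0,0],0],
    [[0,0,0],[-16,0,0],0],
    [[0,0,0],[-20,0,0],0],
    [[0,0,0],[-24,0,0],0],
    [[0,0,0],[-28,0,0],0],
    [[0,0,0],[-32,0,0],0],
    [[0,0,0],[-36,0,0],0],
    [[0,0,0],[-40,0,0],0],
  ],
)

```text
t: 14.78
tool_pos: [0.4368, -0.1502, 0.1394]
tool_rot: [-1.312, 1.138, 1.314]
contact_force: [-0.4, -0.9, -0.3]
opening: 0.0128
```

Run:
```python
from h import *
W=cam("wrist");T=cam("top");S=cam("scene");togo([.4375,-.1505,.1390],98); print(ctrl.get_obs()["wrist_torque"].round(3))
for nm,im in [("scene",S),("top",T),("wrist",W)]:
    for r in finder.tip_of(nm,"infuser_tab")[:2]:
        q=atz(im,r["at"],.0955); d=q-[.4368,-.1502,0]; print(nm,np.round(r["at"]),round(r["conf"],2),q.round(4),np.degrees(np.arctan2(d[1],d[0]))%360, np.hypot(d[0],d[1]))
a=cv2.resize(W["pixels"],(480,360)); b=cv2.resize(S["pixels"][110:250,285:425],(320,360),interpolation=2)
cv2.imwrite("pics/i.png",np.hstack([a,b]))
```

```text
t 14.93 pos [ 0.4367 -0.1502  0.1394] zang 97.85 tilt 0.09 F [ 0.15  0.61 -1.65] open 0.0127 q6 -2.2
shift [ 0.04 -0.07 -0.04] turn [-0.15  0.09 -0.02]
[ 0.018 -0.017  0.046]
scene [379. 193.] 0.78 [ 0.376  -0.1634  0.0955] 192.21823704626442 0.06218378450818395
top [343. 294.] 0.54 [ 0.3786 -0.1614  0.0955] 190.84893623079736 0.05927707032789642
wrist [282. 132.] 0.65 [ 0.374  -0.1563  0.0955] 185.5282041839091 0.06307530638893882
```

View pics/i.png

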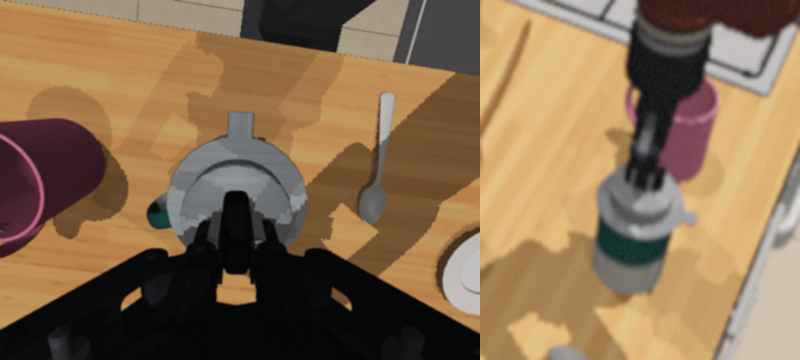

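The tab at (240,125) lines up with the bar at (236,210) in the wrist view, to within a few degrees. Lifting slowly while watching the load.

>>> step_arm(
  moves=[
    [[-0.1,0,0],[0,0,0],0],
    [[-0.2,0,0],[0,0,0],0],
    [[-0.3,0,0],[0,0,0],0],
    [[-0.4,0,0],[0,0,0],0],
    [[-0.5,0,0],[0,0,0],0],
    [[-0.6,0,0],[0,0,0],0],
    [[-0.8,0,0],[0,0,0],0],
    [[-1.0,0,0],[0,0,0],0],
    [[-1.0,0,0],[0,0,0],0],
    [[-1.0,0,0],[0,0,0],0],
  ],
)

```text
t: 15.92
tool_pos: [0.4368, -0.1503, 0.1496]
tool_rot: [-1.309, 1.14, 1.31]
contact_force: [0.2, -0.7, -1.6]
opening: 0.0126
```

Run:
```python
from h import *
S=cam("scene");F=[]
for _ in range(5): W=cam("wrist");F.append(ctrl.get_obs()["contact_force"])
print(np.mean(F,0))
for n in ["infuser_seat","infuser_tab","lid_grip"]:
    for r in finder.tip_of("scene",n)[:1]: print(n,np.round(r["at"],1),r["conf"])
cv2.imwrite("pics/j.png",cv2.resize(S["pixels"][110:250,285:425],(560,560),interpolation=2))
```

```text
[ 0.06213257 -0.16438618 -0.66551977]
infuser_tab [378.7 191.8] 0.56
lid_grip [358.9 174.7] 0.94
```

View pics/j.png

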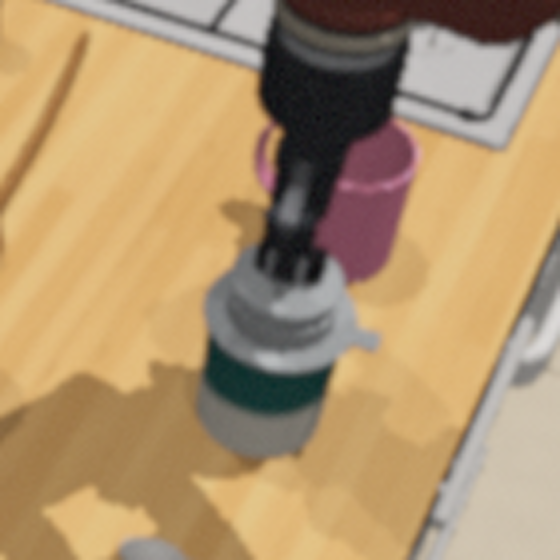

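The load is -0.67 N, which is the lid alone, and the tab's pixel has not moved, so the lid is free. Lifting straight up, then moving aside towards +y.

>>> step_arm(
  moves=[
    [[-0.4,0,0],[0,0,0],0],
    [[-0.9,0,0],[0,0,0],0],
    [[-1.5,0,0],[0,0,0],0],
    [[-2.2,0,0],[0,0,0],0],
    [[-3,0,0],[0,0,0],0],
    [[-4,0,0],[0,0,0],0],
    [[-5,0,0],[0,0,0],0],
    [[-6,0,0],[0,0,0],0],
    [[-6.5,0,0],[0,0,0],0],
    [[-6.5,0,0],[0,0,0],0],
  ],
)

```text
t: 17.2
tool_pos: [0.4376, -0.1508, 0.2165]
tool_rot: [-1.311, 1.139, 1.308]
contact_force: [-0.1, 0.4, -1.4]
opening: 0.0132
```

>>> step_arm(
  moves=[
    [[0,-0.3,1],[0,0,0],0],
    [[0,-0.7,3],[0,0,0],0],
    [[0,-1.2,5.5],[0,0,0],0],
    [[0,-1.8,8],[0,0,0],0],
    [[0,-2.4,10.5],[0,0,0],0],
    [[0,-3,13],[0,0,0],0],
    [[0,-3.4,15],[0,0,0],0],
    [[0,-3.7,16.6],[0,0,0],0],
    [[0,-3.8,17.6],[0,0,0],0],
    [[0,-3.8,17.6],[0,0,0],0],
  ],
)

```text
t: 18.03
tool_pos: [0.4505, 0.0307, 0.2159]
tool_rot: [-1.312, 1.138, 1.311]
contact_force: [-0.1, -0.6, -1.7]
opening: 0.013
```

>>> step_arm(
  moves=[
    [[0,0,0],[0,0,0],0],
    [[0,0,0],[0,0,0],0],
    [[0,0,0],[0,0,0],0],
    [[0,0,0],[0,0,0],0],
    [[0,0,0],[0,0,0],0],
    [[0,0,0],[0,0,0],0],
    [[0,0,0],[0,0,0],0],
    [[0,0,0],[0,0,0],0],
    [[0,0,0],[0,0,0],0],
    [[0,0,0],[0,0,0],0],
  ],
)

```text
t: 18.87
tool_pos: [0.4505, 0.0306, 0.2159]
tool_rot: [-1.312, 1.138, 1.311]
contact_force: [0.1, 0.5, -0.3]
opening: 0.0129
```

Run:
```python
from h import *
S=cam("scene");T=cam("top");togo([.45,.03,.21],98)
for nm,im in [("scene",S),("top",T)]:
  for n in ["infuser_seat","infuser_tab","mug"]:
    for r in finder.tip_of(nm,n)[:1]: print(nm,n,np.round(r["at"],1),r["conf"],atz(im,r["at"],{"mug":0}.get(n,.095)).round(4))
V=S["pixels"].copy()
P=[proj(S,[.4375+.047*np.cos(t),-.1505+.047*np.sin(t),.0965]) for t in np.linspace(0,6.283,60)]
V2=V.copy(); cv2.polylines(V2,[np.int32(np.array(P)*16)],True,(0,0,255),1,shift=4)
cv2.imwrite("pics/k.png",np.vstack([np.hstack([cv2.resize(v[130:270,270:430],(400,350),interpolation=2) for v in (V,V2)]),cv2.resize(T["pixels"][150:310,160:480],(800,400))[100:350]]))
```

```text
t 18.97 pos [0.4505 0.0307 0.2158] zang 98.05 tilt 0.07 F [ 0.64 -0.14 -0.35] open 0.013 q6 -1.81
shift [ 0.58  0.06 -0.06] turn [0.05 0.02 0.07]
scene infuser_seat [353.7 187. ] 0.77 [ 0.4378 -0.1537  0.095 ]
scene infuser_tab [379.1 192.3] 0.9 [ 0.377  -0.1671  0.095 ]
scene mug [350.3 208. ] 0.85 [ 0.438  -0.1686 -0.    ]
top infuser_seat [340.1 267. ] 0.89 [ 0.4389 -0.1548  0.095 ]
top infuser_tab [340.  297.7] 0.96 [ 0.3697 -0.1543  0.095 ]
top mug [401.3 261.2] 0.78 [ 0.4595 -0.3274  0.    ]
```

View pics/k.png

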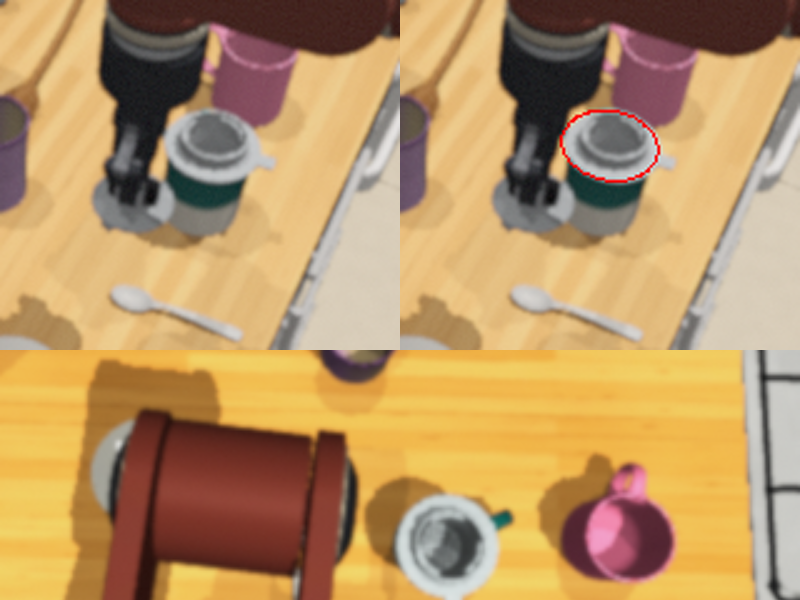

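The open infuser hangs level in the mug, and its flange matches the outline predicted for fully seated. The lid is held level, 18 cm to the side, with its underside at about z = 0.19. Handing in.

```bash
python3 -c "
from station import ctrl
print(ctrl.finish_job())"
```

```text
the job is handed in; nothing more can be done
None
```

The tea is ready for you to pour: the infuser hangs in the teal mug with its lid off. The arm is holding the lid beside the mug. I picked the infuser up by the lid's bar and lowered it until the rim took its weight. I then turned the lid about 58° anticlockwise, lifted it straight off and moved it aside. I handed the job in at about 19 s of the 64 s allowed.

**Checks that passed:**
- **Infuser seated:** the flange matches the outline predicted for fully home, and the tab did not move when the lid came off.
- **Lid free:** the load while lifting was about -0.7 N, which is the lid's weight only. With the infuser hanging from it, the load had been about -2.3 N.
- **Lid position:** tool tilt is 0.07°, with the lid's underside at about z = 0.19 m, well above the 94 mm rim. It is about 18 cm to the side of the mug.
- **Other things:** the mug stands where it was. In the last picture the teaspoon looks unmoved; the jug and all but the edge of the tall mug were outside it, but the arm went near neither.

**Checks that disagreed:** the finder's tab angle varied from about 185° to 192° between cameras, within the 10° unlocking tolerance. In the last top view, its best match for "mug" was the pink look-alike, which I ignored.

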